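# Load the reagent cartridge chute

## Robot

A 7-joint arm with a two-finger parallel gripper is mounted at the origin on a cart in front of the work surface, level with it; the furniture and walls round the work are solid. World frame = base frame: x ahead of the robot, y to its left, z up, the work surface at z = 0. Lengths are in mm, angles in rad, forces in N, time in s.
With the tool pointing down it reaches from about 400 to 875 mm from the base axis. Payload 4.4 kg.
Tool frame: the origin (TCP) lies at the very end of the fingers, on their centre line; the grasp point (between the pads) lies 19 mm behind it (arm.tcp_to_grasp is the distance from the TCP to the grasp point, in mm); z points along the fingers, y is the line along which they close (so a half turn about z gives the same grasp; the last joint's range is limited). The gripper opens to 85 mm and grips with 20 to 120 N. Pads are 22 mm wide; open, the fingers measure 114 mm over their backs; the gripper's body (76 mm by 85 mm) begins 54 mm behind the grasp point. The pads swing forward as they close: fully open they stand 13 mm farther back than shut.
Start: joints at [1.106, 0.628, 0.038, 1.517, -0.027, 0.996, -0.02], TCP at [252.432, -598.996, 208.213] pointing down, gripper open.
Joint ranges: [-3.06, 3.06], [-0.37, 2.12], [-1.25, 1.32], [0.18, 2.47], [-1.1, 4.24], [0.23, 1.98], [-2.94, 2.94]. Speed limits (rad/s): [2.57, 2.57, 3.14, 3.14, 3.14, 3.14, 3.14].

## Interface

Orientations are given as a unit quaternion [x, y, z, w].
In Python, from cell import readout, eyes, arm gives the robot as it stands. The module is installed in compiled form; this text tells all that it offers.
- The arm moves only by the tool jog_arm, never from a script. Its argument "plan" is a list of rows, each a list of 7 numbers: the opening, from -1 (shut) to 1 (fully open), so that 0 is half open, then the shift along the tool's x, y, z in m, then the turn, a rotation vector about the tool's x, y, z in rad. In form: [[grip, x, y, z, rx, ry, rz], ...]. A call has 1 to 20 rows; each row is the pose to reach, as a shift and turn from the pose commanded when the call began, along the tool's axes at that moment; what a row does not reach only later rows make up. A row lasts 1/10 s, in which the tool goes at most 50 mm and 8.59 degrees, less where a joint would pass 70% of its speed; a pose out of reach is approached as far as the arm can. A call with a gripper value outside its range is refused whole. The fingers move at their own pace and stop on an object; "grip_force" is the grip in N (left out, the last holds). Time passes only in rows, so rows that repeat a pose let the fingers close. It gives the time, the measured TCP pose, the force, the opening and the grip force at its end, in the units of the state.
- readout.get_obs(): the state, without advancing time (a new reading comes with each control period).
- eyes.capture(name): name is "scene" or "side" or "wrist"; returns the picture (420x560x3 uint8, red, green, blue); there is no depth.
- eyes.camera_info(name): a dict with "mtx" (3x3 intrinsics, pixels), "pose" (4x4, takes a point from camera to world coordinates). Camera axes: x right, y down, z forward; pixel columns grow to the right and rows downward; lengths in mm; the calibration is good to about 2 mm. A picture is of the moment at which its call begins: read the wrist's pose just before it. camera_info takes no time and is no camera call; for the wrist camera it gives the pose at the moment of the call.
- arm.sign_off(): hands the job in; it is judged then, once.
The state is a dict: "clock": time; "joint_positions": joint angles; "joint_velocities": joint speeds; "tau": joint torques, N m; "tool_pos": TCP position; "orientation": TCP orientation; "contact_force": force on the tool from outside, world axes, zero at the start; "torque": the same for the moment, N m; "opening": finger opening in mm; "gripper_force": force on a finger pad.
Only numpy, scipy, OpenCV 4.12 (cv2) and the standard library are available. Lean on these libraries where they do the work, as an engineer would, in place of code of your own. Each camera call takes 0.05 s, during which the arm holds its last target. There are 200 camera calls.

## Task

Load the three reagent cartridges into the tilted rail tube, every one with its round nose pointing downhill: the long cartridge first, then the two short ones in either order. Lay each in the open loading bay at the top and let it slide under the lips until it rests fully home against the stop or the cartridge ahead, fin up through the slot. Do not shove or knock over the other things on the worktop.

Things in the scene. Friction and masses are not known exactly. Their poses are not given: they have to be found in the camera images.
- rail_mouth (a point): mouth of the fixed, tilted aluminium rail tube: on the channel floor, centre line. x downhill (24 degrees below level), y across, z square to the floor. Tube from x = 0 to 215 mm, 44 wide inside; two lips 16 mm above the floor (tops at 20) leave a 26 mm slot: blocks slide under them, fins stand up through the slot. Slippery (friction about 0.2): a cartridge let go slides down by itself.
- rail_bay (a point): middle of the open loading bay uphill of the tube, on its floor, 135 mm above the worktop; axes as rail_mouth, whose origin is at x = +55 mm here. Bay: x = -55 to +55 mm, no lips, no back wall, side guides 14 mm high and 54 mm apart, narrowing over the last 30 mm (x = 25 to 55) to the tube's 44 mm.
- rail_stop (a point): foot of the stop plate (24 mm high) that closes the low end of the tube, on the channel floor, centre line; axes as rail_mouth. The first cartridge's nose comes to rest here.
- long_centre (a point): the long reagent cartridge, 80 g (+-40%): white block 90 mm long, 40 wide, 12 thick; grey fin 34 long (x), 14 thick (y), top 44 mm above the underside. Point: mid-length on the centre line, 22 mm above the underside. x = to its nose (round tongue 24 wide, last 12 mm; the tail is square), z up. Fin centre 19 mm behind the point, toward the tail; foil discs on the deck in front of the fin.
- short_a_centre (a point): short reagent (two alike) cartridge, 60 g (+-40%): white block 65 mm long, 40 wide, 12 thick; grey fin 34 long (x), 14 thick (y), top 44 mm above the underside. Point: mid-length on the centre line, 22 mm above the underside. x = to its nose (round tongue 24 wide, last 12 mm; the tail is square), z up. Fin centre 6.5 mm behind the point, toward the tail; foil discs on the deck in front of the fin.
- short_b_centre (a point): short reagent (two alike) cartridge, 60 g (+-40%): white block 65 mm long, 40 wide, 12 thick; grey fin 34 long (x), 14 thick (y), top 44 mm above the underside. Point: mid-length on the centre line, 22 mm above the underside. x = to its nose (round tongue 24 wide, last 12 mm; the tail is square), z up. Fin centre 6.5 mm behind the point, toward the tail; foil discs on the deck in front of the fin.
- serum_a_centre (a point): bystander, to be left alone: white bottle with a coloured cap, 40 mm wide, 70 mm tall, standing among the cartridges; point at half height
- serum_b_centre (a point): bystander, to be left alone: white bottle with a coloured cap, 40 mm wide, 70 mm tall, standing in front of the chute; point at half height
- wash_bottle_centre (a point): bystander, to be left alone: tall wash bottle with a spout, 66x96 mm, 186 mm tall; point at half height
- calculator_centre (a point): bystander, to be left alone: calculator lying flat, 150 mm along its x, 80 mm wide, 18 mm high; point at half height
- bench_timer_centre (a point): bystander, to be left alone: bench timer lying flat, 66x62x18 mm; point at half height
- cuvette_tray_centre (a point): bystander, to be left alone: open tray of upright cuvettes, 65x100 mm, 45 mm high; point at half height
- tape_roll_centre (a point): bystander, to be left alone: roll of tape lying flat, about 100 mm across, 25 mm high; point at half height
Not all that is in view belongs to the job. What is shaped like the part that bears long_centre but pink is not meant.

How it is judged:
By the outcome, as a careful person would: the job done as asked, in the order asked, and still so for the second after the job is handed in, with the robot touching nothing.
It also fails if it takes over 72 s, if anything falls off the work surface, if the arm or the gripper's body presses on something with over 40 N, if the wrist force passes 120 N, or if a joint passes its speed limit or range.

## Working session

There is one attempt and no reset: what is moved stays moved. The work goes in short steps, Python scripts to look and compute and a tool call to move; the robot and the scene stay as the last step left them, time stands still between calls to the robot, and variables do not carry over. Pictures are saved under pics/ and viewed, at most 10 in all, crops included, and the job is handed in when it is done.

Besides the shell and the picture viewer there is one more tool, called after "Request:" as name(argument=value, ...) on one line, values as JSON. jog_arm: Moves the arm, as the interface text tells. Its arguments: {"type":"object","properties":{"plan":{"type":"array"},"grip_force":{"type":"number"}},"required":["plan"]}

```bash
mkdir -p pics
python3 - <<'E'
from cell import readout, eyes, arm
import cv2,numpy as np
for n in("scene","side"):
    cv2.imwrite(f"pics/{n}0.png",eyes.capture(n)[:,:,::-1]); i=eyes.camera_info(n); print(n,i["mtx"].round(1).tolist(),i["pose"].round(3).tolist())
print(readout.get_obs())
E
```

```text
scene [[458.1, 0.0, 289.9], [0.0, 458.1, 211.6], [0.0, 0.0, 1.0]] [[-0.65, -0.581, 0.49, -171.72], [-0.76, 0.493, -0.424, 567.583], [0.005, -0.648, -0.762, 1181.756], [0.0, 0.0, 0.0, 1.0]]
side [[405.0, 0.0, 278.3], [0.0, 405.0, 212.1], [0.0, 0.0, 1.0]] [[0.838, -0.283, 0.467, -184.079], [-0.546, -0.41, 0.731, -1212.205], [-0.016, -0.867, -0.498, 877.555], [0.0, 0.0, 0.0, 1.0]]
{'clock': 0.1, 'joint_positions': array([ 1.1061897 ,  0.6292428 ,  0.03844957,  1.51820597, -0.027002  ,
        0.99630055, -0.0200036 ]), 'joint_velocities': array([-0.0004133 , -0.00120608, -0.00082969, -0.00364651, -0.00068288,
        0.00101551,  0.00027234]), 'tau': array([ 2.87120172e-03, -5.64531541e+01,  1.23012878e+00, -1.93975711e+01,
        1.11937488e-02,  5.38555309e-03, -9.83014758e-06]), 'tool_pos': array([ 252.21614001, -598.46123297,  207.40801655]), 'orientation': array([ 9.80185328e-01,  1.98080920e-01, -1.69923960e-04, -8.01526376e-04]), 'contact_force': array([0.57172317, 1.15559828, 0.08178996]), 'torque': array([ 0.01933294, -0.00728654, -0.01224441]), 'gripper_force': 0.0, 'opening': 85.2200266231587}
```

View pics/scene0.png

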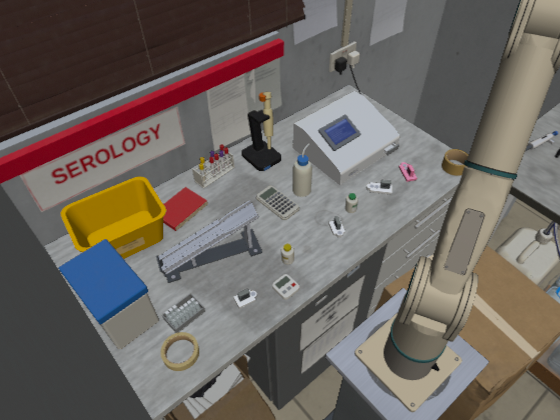

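View pics/side0.png

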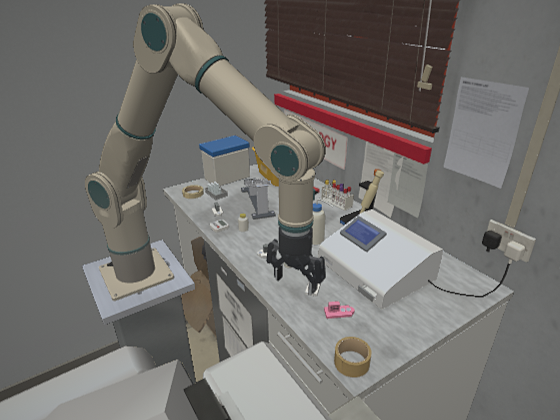

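Scene: the candidates are white at (380,187), (337,227) and (245,297), plus a pink one at (407,172). The chute runs from (165,262) to (257,212). I'll enlarge these areas to confirm.

Run:
```python
import cv2,numpy as np
a=cv2.imread("pics/scene0.png"); s=cv2.imread("pics/side0.png")
R=lambda im,x,y,w,h,k:cv2.resize(im[y:y+h,x:x+w],None,fx=k,fy=k,interpolation=cv2.INTER_CUBIC)
top=R(a,150,195,120,75,5)          # 600x375
c=np.vstack([R(a,360,155,60,50,3.3333),R(a,320,190,60,50,3.3333)[:, :200]]) #200x~334
c=cv2.resize(c,(200,375))
d=np.hstack([R(a,225,265,90,45,4.4)[:198],R(s,200,175,90,45,4.4)[:198]])
d=cv2.resize(d,(800,200))
cv2.imwrite("pics/crop1.png",np.vstack([np.hstack([top,c]),d]))
```

```text
(no output)
```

View pics/crop1.png

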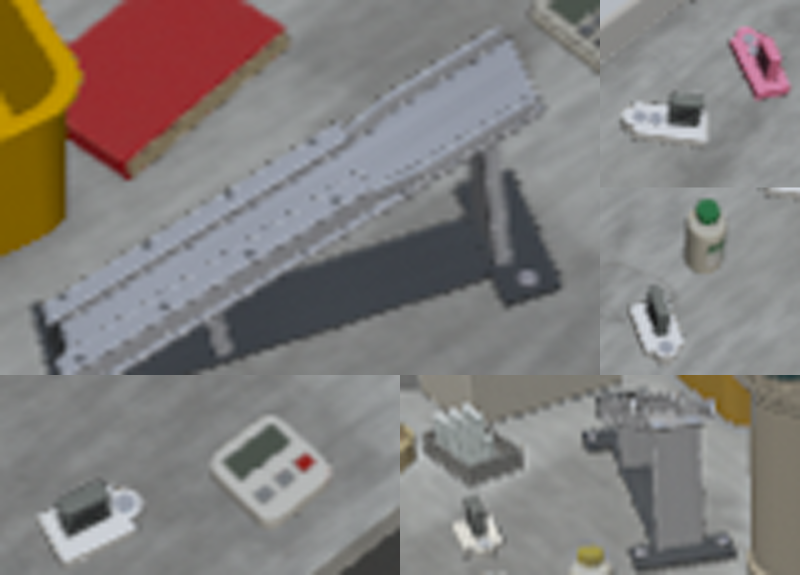

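The crop confirms the pieces. The long cartridge is the white one at (380,187), nose to the left in the image, and the pink one beside it is the decoy. The shorts are at (337,227), nose lower right, and (245,297), nose right. The bay is the upper right end of the chute, near (255,208), and the stop is at the lower left, near (160,262).

```bash
cat > h.py <<'E'
import numpy as np, cv2
from scipy.spatial.transform import Rotation as R
from cell import readout, eyes, arm
def ray(i,px,z):
    px=np.atleast_2d(px).astype(float); T=i["pose"]
    d=np.c_[px,np.ones(len(px))]@np.linalg.inv(i["mtx"]).T@T[:3,:3].T
    return T[:3,3]+d*((z-T[2,3])/d[:,2:])
def proj(i,P):
    T=i["pose"]; c=(np.atleast_2d(P)-T[:3,3])@T[:3,:3]; u=c@i["mtx"].T
    return u[:,:2]/u[:,2:]
E
python3 - <<'E'
from h import *
i=eyes.camera_info("scene")
C=lambda x,y:(150+x/5,195+y/5)
print("top corners",ray(i,[C(500,28),C(545,105)],170).round(0).tolist())
print("lip start",ray(i,[C(345,130),C(370,183)],130).round(0).tolist())
print("stop",ray(i,[C(38,305),C(52,372)],47).round(0).tolist())
for n,p in dict(long=(380,187),a=(337,227),b=(245,297),nosel=(367,187),pink=(407,172)).items(): print(n,ray(i,p,12).round(0).tolist())
o=readout.get_obs(); Rm=R.from_quat(o["orientation"]).as_matrix(); print(Rm.round(3).tolist())
w=eyes.camera_info("wrist"); print(w["mtx"].round(1).tolist(),w["pose"].round(2).tolist())
T=np.eye(4);T[:3,:3]=Rm;T[:3,3]=o["tool_pos"]; print((np.linalg.inv(T)@w["pose"]).round(3).tolist())
E
```

```text
top corners [[588.0, 67.0, 170.0], [524.0, 83.0, 170.0]]
lip start [[613.0, 166.0, 130.0], [571.0, 178.0, 130.0]]
stop [[682.0, 352.0, 47.0], [635.0, 370.0, 47.0]]
long [[462.0, -399.0, 12.0]]
a [[431.0, -158.0, 12.0]]
b [[418.0, 226.0, 12.0]]
nosel [[492.0, -364.0, 12.0]]
pink [[450.0, -530.0, 12.0]]
[[0.922, 0.388, -0.001], [0.388, -0.922, 0.002], [-0.0, -0.002, -1.0]]
[[292.4, 0.0, 282.1], [0.0, 292.4, 209.6], [0.0, 0.0, 1.0]] [[0.39, -0.88, -0.26, 317.62], [-0.92, -0.37, -0.11, -571.83], [-0.0, 0.28, -0.96, 373.62], [0.0, 0.0, 0.0, 1.0]]
[[0.0, -0.96, -0.28, 70.606], [1.0, 0.0, 0.0, 0.587], [0.0, -0.28, 0.96, -166.212], [0.0, 0.0, 0.0, 1.0]]
```

```bash
cat >> h.py <<'E'
def down(yaw):  # tool pointing down, tool x heading yaw (deg)
    c,s=np.cos(np.radians(yaw)),np.sin(np.radians(yaw)); return np.array([[c,s,0],[s,-c,0],[0,0,-1.]])
def railR(yaw,tilt=24,flip=1):
    r=R.from_euler('ZY',[yaw,tilt],degrees=True).as_matrix()  # x downhill, z normal
    return r@np.diag([flip,-flip,-1.])
def delta(p,Rt,name=""):
    o=readout.get_obs(); Rm=R.from_quat(o["orientation"]).as_matrix()
    print(name,((Rm.T@(np.array(p)-o["tool_pos"]))/1000).round(4).tolist(),R.from_matrix(Rm.T@Rt).as_rotvec().round(4).tolist())
E
python3 - <<'E'
from h import *
i=eyes.camera_info("scene")
print(ray(i,[(352,178),(398,137),(296,143)],0).round(0).tolist())
delta([462,-399,170],down(49),"long")
E
```

```text
[[565.0, -365.0, 0.0], [607.0, -666.0, 0.0], [839.0, -335.0, 0.0]]
long [0.2708, -0.1023, 0.0376] [-0.0016, -0.0004, -0.4564]
```

Request:
jog_arm(plan=[[1, 0.271, -0.102, 0.038, -0.002, 0, -0.456], [1, 0.271, -0.102, 0.038, -0.002, 0, -0.456], [1, 0.271, -0.102, 0.038, -0.002, 0, -0.456], [1, 0.271, -0.102, 0.038, -0.002, 0, -0.456], [1, 0.271, -0.102, 0.038, -0.002, 0, -0.456], [1, 0.271, -0.102, 0.038, -0.002, 0, -0.456], [1, 0.271, -0.102, 0.038, -0.002, 0, -0.456], [1, 0.271, -0.102, 0.038, -0.002, 0, -0.456], [1, 0.271, -0.102, 0.038, -0.002, 0, -0.456]])

```text
clock: 1.0
tool_pos: [461.2, -401.1, 170.0]
orientation: [0.91, 0.414, -0.001, 0.001]
contact_force: [-0.2, 0.2, -0.1]
opening: 85.7
gripper_force: 0.0
```

Run:
```python
from h import *
import pickle
o=readout.get_obs(); i=eyes.camera_info("wrist"); im=eyes.capture("wrist"); pickle.dump((o,i,im),open("w1.pkl","wb"))
cv2.imwrite("pics/w1.png",im[:,:,::-1]); print(o["tool_pos"])
```

```text
[ 461.15534174 -401.09417365  170.04958752]
```

View pics/w1.png

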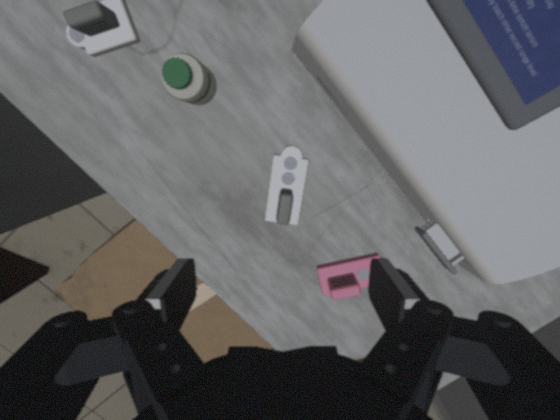

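The long cartridge is at (287,187) with its nose up at (291,152) and its fin at (285,205). The pink decoy is at (350,275), serum_a at (187,78) and a short at (98,25).

```bash
cat >> h.py <<'E'
def cart(i,im,seed,L,half=60,thr=170):
    """cartridge near seed pixel: white deck hull on z=12 -> centre, heading, nose side by fin darkness"""
    hsv=cv2.cvtColor(im,cv2.COLOR_RGB2HSV); x,y=map(int,seed)
    m=((hsv[...,2]>thr)&(hsv[...,1]<40)).astype(np.uint8)
    w=np.zeros_like(m); w[max(0,y-half):y+half,max(0,x-half):x+half]=1; m*=w
    n,l,st,ce=cv2.connectedComponentsWithStats(m); ok=[k for k in range(1,n) if st[k,4]>60]
    k=min(ok,key=lambda k:np.hypot(*(ce[k]-seed)))
    h=cv2.convexHull(np.argwhere(l==k)[:,::-1].astype(np.int32))[:,0]
    P=ray(i,h,12)[:,:2].astype(np.float32); (c,s,a)=cv2.minAreaRect(P)
    b=cv2.boxPoints((c,s,a)); e=[b[1]-b[0],b[2]-b[1]]; ax=max(e,key=np.linalg.norm); ax/=np.linalg.norm(ax)
    # nose end: narrower hull end
    q=P-np.array(c); t=q@ax; v=q@np.array([-ax[1],ax[0]]); hl=max(s)/2
    wid=lambda g:np.ptp(v[(g*t)>hl-7]) if ((g*t)>hl-7).sum()>1 else 0
    if wid(1)>wid(-1): ax=-ax
    print("area px",st[k,4],"centre",np.round(c,1),"size",np.round(s,1),"widths",wid(1),wid(-1),"heading",np.degrees(np.arctan2(ax[1],ax[0])).round(1))
    return np.array(c),ax
E
python3 - <<'E'
from h import *
import pickle
o,i,im=pickle.load(open("w1.pkl","rb"))
print(im[150,290],im[190,275],im[210,285],im[170,250],im[185,289])
for thr in (140,160,180,200):
    try: c,ax=cart(i,im,(287,187),90,thr=thr)
    except Exception as e: print(thr,e)
try: cart(i,im,(105,25),65)
except Exception as e: print(e)
E
```

```text
[172 173 179] [172 172 178] [103 107 105] [126 127 127] [164 167 173]
area px 2002 centre [ 467.3 -402.1] size [89.6 39.9] widths 15.574351840790769 38.68324741249671 heading 40.8
area px 1521 centre [ 467.5 -401.9] size [87.1 37.6] widths 13.089922448141806 36.36435527300273 heading 40.5
180 min() iterable argument is empty
200 min() iterable argument is empty
area px 868 centre [ 432.3 -161.8] size [35.7 58.1] widths 32.73092309409549 0 heading 155.6
```

Run:
```python
from h import *
delta([452.9,-414.5,80],down(40.8)); delta([452.9,-414.5,16],down(40.8))
```

```text
[-0.015, 0.0024, 0.0902] [0.0018, 0.0017, 0.1399]
 [-0.0149, 0.0023, 0.1542] [0.0018, 0.0017, 0.1399]
```

Request:
jog_arm(plan=[[0, -0.015, 0.0024, 0.045, 0.002, 0.002, 0.14], [0, -0.015, 0.0024, 0.09, 0.002, 0.002, 0.14], [0, -0.015, 0.0024, 0.12, 0.002, 0.002, 0.14], [0, -0.015, 0.0024, 0.154, 0.002, 0.002, 0.14], [0, -0.015, 0.0024, 0.154, 0.002, 0.002, 0.14], [-1, -0.015, 0.0024, 0.154, 0.002, 0.002, 0.14], [-1, -0.015, 0.0024, 0.154, 0.002, 0.002, 0.14], [-1, -0.015, 0.0024, 0.154, 0.002, 0.002, 0.14], [-1, -0.015, 0.0024, 0.154, 0.002, 0.002, 0.14], [-1, -0.015, 0.0024, 0.154, 0.002, 0.002, 0.14], [-1, -0.015, 0.0024, 0.154, 0.002, 0.002, 0.14]], grip_force=40)

```text
clock: 2.15
tool_pos: [455.1, -413.9, 18.0]
orientation: [0.937, 0.35, 0.001, 0.001]
contact_force: [-2.3, 0.6, 8.0]
opening: 11.9
gripper_force: 39.9
```

Run:
```python
from h import *
o=readout.get_obs(); delta(o["tool_pos"]+[0,0,270],down(40.8))
Rr=railR(70); p=np.array([571,117,135])+R.from_euler('ZY',[70,24],degrees=True).as_matrix()@[-110,0,130]; print(p); delta(p,Rr)
i=eyes.camera_info("scene"); print(ray(i,[(302,193)],0))
```

```text
[0.0004, 0.0006, -0.27] [0.0023, -0.0015, 0.0024]
[554.71497193  72.25725309 298.50194023]
 [0.3942, -0.3014, -0.2806] [-0.1036, -0.4107, -0.5003]
[[ 626.26011366 -178.1990688     0.        ]]
```

Request:
jog_arm(plan=[[-1, 0, 0, -0.03, 0, 0, 0], [-1, 0, 0, -0.08, 0, 0, 0], [-1, 0, 0, -0.13, 0, 0, 0], [-1, 0, 0, -0.18, 0, 0, 0], [-1, 0, 0, -0.23, 0, 0, 0], [-1, 0.035, -0.027, -0.27, 0, 0, 0], [-1, 0.07, -0.054, -0.28, -0.02, -0.07, -0.08], [-1, 0.394, -0.301, -0.281, -0.104, -0.411, -0.5], [-1, 0.394, -0.301, -0.281, -0.104, -0.411, -0.5], [-1, 0.394, -0.301, -0.281, -0.104, -0.411, -0.5], [-1, 0.394, -0.301, -0.281, -0.104, -0.411, -0.5], [-1, 0.394, -0.301, -0.281, -0.104, -0.411, -0.5], [-1, 0.394, -0.301, -0.281, -0.104, -0.411, -0.5], [-1, 0.394, -0.301, -0.281, -0.104, -0.411, -0.5], [-1, 0.394, -0.301, -0.281, -0.104, -0.411, -0.5], [-1, 0.394, -0.301, -0.281, -0.104, -0.411, -0.5], [-1, 0.394, -0.301, -0.281, -0.104, -0.411, -0.5], [-1, 0.394, -0.301, -0.281, -0.104, -0.411, -0.5], [-1, 0.394, -0.301, -0.281, -0.104, -0.411, -0.5]])

```text
clock: 4.05
tool_pos: [554.4, 69.8, 298.4]
orientation: [0.802, 0.56, -0.171, 0.119]
contact_force: [0.5, -0.7, -0.6]
opening: 11.9
gripper_force: 39.1
```

Run:
```python
from h import *
import pickle
o=readout.get_obs(); i=eyes.camera_info("wrist"); im=eyes.capture("wrist"); pickle.dump((o,i,im),open("w2.pkl","wb"))
cv2.imwrite("pics/w2.png",im[:,:,::-1]); print(o["tool_pos"],o["opening"],o["gripper_force"],o["joint_positions"].round(2))
```

```text
[554.42626647  69.76062535 298.41903124] 11.94006662980822 39.14082085713744 [-0.28  0.57 -0.16  1.46  0.38  1.44 -0.9 ]
```

View pics/w2.png

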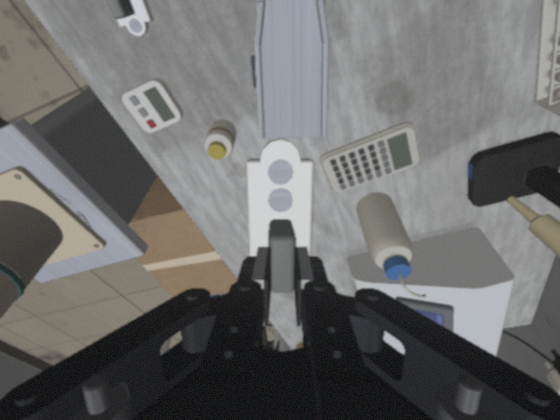

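The long cartridge is held square at (280,215), nose up in the image. The chute bay is ahead of it, with its open end at row ~137 between columns 259 and 327. I'll refine the bay position from the edges.

Run:
```python
from h import *
import pickle
o,i,im=pickle.load(open("w2.pkl","rb"))
g=cv2.cvtColor(im,cv2.COLOR_RGB2GRAY).astype(int)
for r in (20,60,90,120): print(r,g[r,246:338].tolist())
print("col",g[125:146,292].tolist())
Rr=R.from_euler('ZY',[70,24],degrees=True).as_matrix(); b=np.array([571,117,135])
for q in [(-55,-27,14),(-55,27,14),(-55,-27,0),(-55,27,0),(25,-27,14),(25,27,14),(25,-27,0),(25,27,0)]: print(q,proj(i,b+Rr@q).round(1).tolist())
```

```text
20 [126, 127, 132, 129, 129, 130, 133, 131, 131, 132, 144, 155, 157, 152, 144, 125, 111, 120, 148, 156, 158, 162, 161, 160, 156, 156, 153, 159, 160, 161, 161, 158, 161, 161, 164, 160, 161, 161, 160, 158, 162, 159, 159, 159, 160, 159, 155, 157, 154, 160, 161, 162, 159, 158, 156, 154, 158, 161, 161, 160, 157, 162, 164, 164, 163, 163, 161, 161, 160, 162, 160, 155, 137, 124, 131, 147, 156, 153, 149, 137, 134, 139, 141, 139, 136, 135, 133, 135, 136, 136, 137, 133]
60 [137, 136, 136, 131, 120, 99, 86, 80, 101, 132, 156, 162, 155, 139, 124, 128, 148, 156, 159, 159, 158, 161, 154, 159, 159, 157, 156, 158, 157, 162, 161, 159, 159, 159, 161, 160, 161, 158, 160, 162, 159, 159, 158, 160, 155, 158, 156, 155, 155, 156, 158, 163, 161, 158, 157, 152, 154, 159, 159, 158, 161, 159, 161, 161, 160, 163, 158, 155, 157, 158, 160, 159, 157, 158, 153, 143, 131, 145, 159, 163, 157, 145, 137, 135, 138, 135, 134, 133, 138, 138, 147, 151]
90 [137, 139, 140, 143, 144, 137, 138, 136, 137, 142, 148, 160, 163, 158, 145, 125, 119, 135, 152, 157, 160, 154, 157, 157, 156, 159, 158, 156, 155, 158, 158, 158, 160, 158, 1
[... 403 characters left out ...]
 155, 156, 154, 159, 157, 157, 156, 157, 159, 164, 160, 159, 156, 157, 157, 160, 160, 159, 157, 159, 158, 159, 158, 155, 154, 155, 154, 158, 156, 158, 153, 155, 154, 156, 151, 156, 158, 158, 158, 160, 158, 159, 160, 156, 156, 159, 159, 156, 157, 157, 153, 153, 139, 129, 137, 153, 160, 154, 144, 144, 150, 153, 153, 154, 158, 158, 162, 159, 159, 154]
col [155, 154, 156, 155, 154, 155, 157, 159, 157, 156, 157, 153, 153, 157, 161, 164, 162, 162, 172, 185, 198]
(-55, -27, 14) [[310.5, 138.6]]
(-55, 27, 14) [[252.7, 138.7]]
(-55, -27, 0) [[309.2, 137.9]]
(-55, 27, 0) [[254.1, 138.1]]
(25, -27, 14) [[312.8, 42.6]]
(25, 27, 14) [[249.8, 42.8]]
(25, -27, 0) [[311.3, 46.8]]
(25, 27, 0) [[251.5, 47.0]]
```

Run:
```python
import cv2
a=cv2.imread("pics/w2.png")[0:150,235:345]
cv2.imwrite("pics/crop2.png",cv2.resize(a,None,fx=4,fy=4,interpolation=cv2.INTER_NEAREST))
```

```text
(no output)
```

View pics/crop2.png

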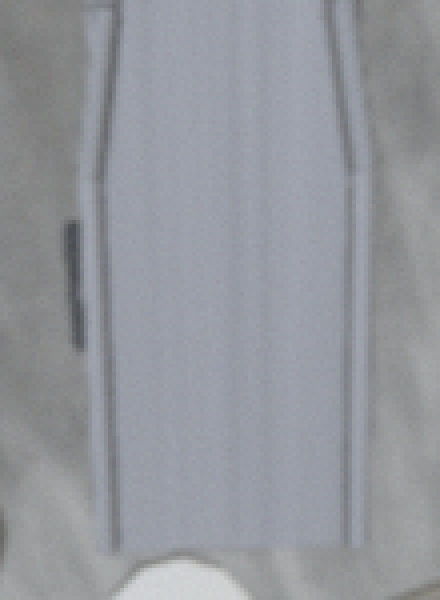

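Bay: the model's lengthwise position matches. It needs a shift of about -9.6 mm across and 1° of yaw.

```bash
cat >> h.py <<'E'
BAY=np.array([580,113.7,135.]); YAW=71
def rail(q): return BAY+R.from_euler('ZY',[YAW,24],degrees=True).as_matrix()@np.array(q,float)
E
python3 - <<'E'
from h import *
for z in (60,30,19.5): delta(rail([-24,0,z]),railR(YAW),z)
E
```

```text
60 [0.0881, 0.0089, 0.069] [-0.0092, 0.0001, -0.0185]
30 [0.0881, 0.0091, 0.099] [-0.0092, 0.0001, -0.0185]
19.5 [0.0881, 0.0092, 0.1095] [-0.0092, 0.0001, -0.0185]
```

Request:
jog_arm(plan=[[-1, 0.044, 0.0045, 0.035, -0.009, 0, -0.018], [-1, 0.088, 0.009, 0.069, -0.009, 0, -0.018], [-1, 0.088, 0.009, 0.069, -0.009, 0, -0.018], [-1, 0.088, 0.009, 0.09, -0.009, 0, -0.018], [-1, 0.088, 0.009, 0.1, -0.009, 0, -0.018], [-1, 0.088, 0.009, 0.105, -0.009, 0, -0.018], [-1, 0.088, 0.009, 0.109, -0.009, 0, -0.018], [-1, 0.088, 0.009, 0.109, -0.009, 0, -0.018]])

```text
clock: 4.9
tool_pos: [575.5, 102.8, 163.3]
orientation: [0.796, 0.569, -0.169, 0.121]
contact_force: [0.2, 0.6, -0.7]
opening: 11.7
gripper_force: 39.2
```

Run:
```python
from h import *
o=readout.get_obs(); M=R.from_euler('ZY',[YAW,24],degrees=True).as_matrix(); print("tcp in rail",(M.T@(o["tool_pos"]-BAY)).round(1),o["contact_force"].round(1))
i=eyes.camera_info("wrist"); im=eyes.capture("wrist"); cv2.imwrite("pics/w3.png",im[:,:,::-1])
```

```text
tcp in rail [-22.2   0.7  21.1] [ 0.2  0.6 -0.7]
```

View pics/w3.png

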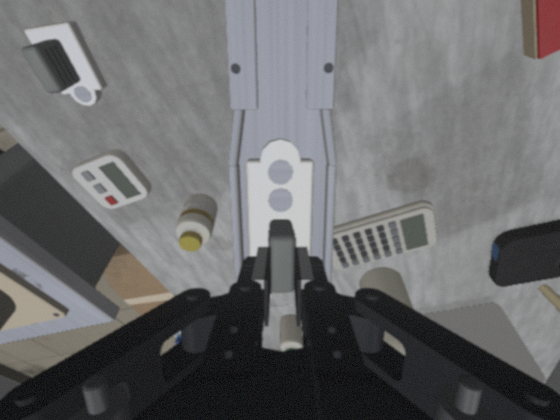

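The long cartridge is in the bay between the guides (deck columns 248–312, guides 240–325), aligned with the mouth. I'll lower it slightly and release.

Request:
jog_arm(plan=[[-1, 0, 0, 0.002, 0, 0, 0], [-1, 0, 0, 0.002, 0, 0, 0], [-0.3, 0, 0, 0.002, 0, 0, 0], [-0.3, 0, 0, 0.002, 0, 0, 0], [-0.3, 0, 0, 0.002, 0, 0, 0], [-0.3, 0, 0, 0.002, 0, 0, 0], [-0.3, 0, 0, -0.03, 0, 0, 0], [-0.3, 0, 0, -0.08, 0, 0, 0], [-0.3, 0, 0, -0.08, 0, 0, 0]])

```text
clock: 5.85
tool_pos: [589.1, 138.7, 240.8]
orientation: [0.796, 0.57, -0.163, 0.121]
contact_force: [1.2, 0.5, 0.1]
opening: 30.1
gripper_force: 0.0
```

Run:
```python
from h import *
im=eyes.capture("wrist"); s=eyes.capture("scene")
a=cv2.resize(im[:,:,::-1],(400,300)); b=cv2.resize(s[190:280,145:265,::-1],(400,300),interpolation=cv2.INTER_CUBIC)
cv2.imwrite("pics/w4.png",np.hstack([a,b]))
print(readout.get_obs()["contact_force"])
i=eyes.camera_info("scene")
```

```text
[ 0.59311796  0.03242762 -0.80149988]
```

View pics/w4.png

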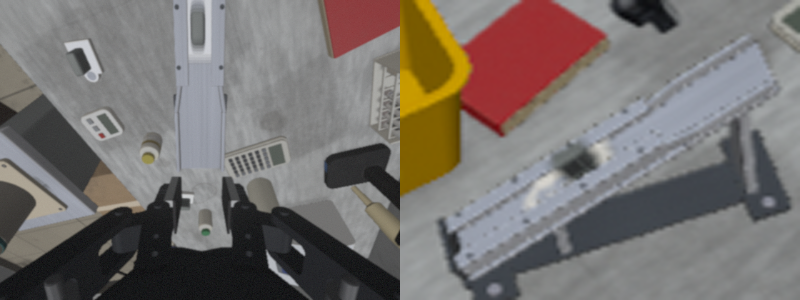

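The long cartridge has slid under the lips and was still moving down. I'll measure short B from here, at wrist (119,84).

Run:
```python
from h import *
i=eyes.camera_info("wrist"); im=eyes.capture("wrist")
c,ax=cart(i,im,(119,84),65,half=45,thr=145); cart(i,im,(119,84),65,half=45,thr=155)
f=c-6.5*ax; print("fin",f)
h=np.degrees(np.arctan2(ax[1],ax[0]))
delta([f[0],f[1],150],down(h)); delta([f[0],f[1],220],down((h%360+71)/2),"half")
```

```text
area px 1169 centre [418.7 220.1] size [65.4 40. ] widths 39.30366966694146 17.313849321279122 heading -101.1
area px 1107 centre [418.7 220. ] size [64.9 39.2] widths 38.45951303070251 16.68970888069157 heading -101.5
fin [419.91070437 226.4329586 ]
 [0.066, -0.1866, 0.0644] [0.6248, 0.0436, 2.9437]
half [0.0376, -0.1867, 0.0004] [-0.3426, 0.3193, -1.6105]
```

Request:
jog_arm(plan=[[0, 0.038, -0.187, 0, -0.343, 0.319, -1.61], [0, 0.038, -0.187, 0, -0.343, 0.319, -1.61], [0, 0.038, -0.187, 0, -0.343, 0.319, -1.61], [0, 0.038, -0.187, 0, -0.343, 0.319, -1.61], [0, 0.038, -0.187, 0, -0.343, 0.319, -1.61], [0, 0.038, -0.187, 0, -0.343, 0.319, -1.61], [0, 0.038, -0.187, 0, -0.343, 0.319, -1.61], [0, 0.038, -0.187, 0, -0.343, 0.319, -1.61], [0, 0.038, -0.187, 0, -0.343, 0.319, -1.61], [0, 0.038, -0.187, 0, -0.343, 0.319, -1.61], [0, 0.038, -0.187, 0, -0.343, 0.319, -1.61], [0, 0.038, -0.187, 0, -0.343, 0.319, -1.61], [0, 0.038, -0.187, 0, -0.343, 0.319, -1.61]])

```text
clock: 7.3
tool_pos: [419.6, 225.2, 219.2]
orientation: [0.132, 0.991, -0.001, -0.001]
contact_force: [1.0, -0.4, -0.5]
opening: 42.6
gripper_force: 0.0
```

Run:
```python
from h import *
o=readout.get_obs(); print(o["joint_positions"].round(2),o["tool_pos"].round(1))
i=eyes.camera_info("wrist"); im=eyes.capture("wrist"); cv2.imwrite("pics/w5.png",im[:,:,::-1])
p=proj(i,[[418.7,220,12]])[0]; print(p)
try: cart(i,im,p,65,half=50,thr=145)
except Exception as e: print(e)
delta([419.9,226.4,80],down(258.7)); delta([419.9,226.4,18],down(258.7))
```

```text
[-0.02  0.45 -0.76  1.96  0.4   0.89  0.33] [419.6 225.2 219.2]
[278.93997817 182.17944186]
area px 1067 centre [418.8 220.9] size [67.  41.6] widths 40.53743675944543 13.210712346477749 heading -101.5
 [-0.0003, 0.0007, 0.1394] [-0.0002, -0.0018, -1.639]
 [-0.0004, 0.0008, 0.2014] [-0.0002, -0.0018, -1.639]
```

Request:
jog_arm(plan=[[0, 0, 0.001, 0.03, 0, -0.002, -1.635], [0, 0, 0.001, 0.06, 0, -0.002, -1.635], [0, 0, 0.001, 0.09, 0, -0.002, -1.635], [0, 0, 0.001, 0.1, 0, -0.002, -1.635], [0, 0, 0.001, 0.1, 0, -0.002, -1.635], [0, 0, 0.001, 0.1, 0, -0.002, -1.635], [0, 0, 0.001, 0.1, 0, -0.002, -1.635], [0, 0, 0.001, 0.1, 0, -0.002, -1.635], [0, 0, 0.001, 0.1, 0, -0.002, -1.635], [0, 0, 0.001, 0.1, 0, -0.002, -1.635], [0, 0, 0.001, 0.1, 0, -0.002, -1.635], [0, 0, 0.001, 0.14, 0, -0.002, -1.635], [0, 0, 0.001, 0.18, 0, -0.002, -1.635], [0, 0, 0.001, 0.2, 0, -0.002, -1.635], [0, 0, 0.001, 0.2, 0, -0.002, -1.635], [-1, 0, 0.001, 0.2, 0, -0.002, -1.635], [-1, 0, 0.001, 0.2, 0, -0.002, -1.635], [-1, 0, 0.001, 0.2, 0, -0.002, -1.635], [-1, 0, 0.001, 0.2, 0, -0.002, -1.635], [-1, 0, 0.001, 0.2, 0, -0.002, -1.635]], grip_force=40)

```text
clock: 9.35
tool_pos: [420.9, 228.4, 21.0]
orientation: [-0.633, 0.774, -0.0, 0.002]
contact_force: [0.1, 0.2, 2.6]
opening: -0.3
gripper_force: 1.4
```

Run:
```python
from h import *
o=readout.get_obs(); print(o["joint_positions"].round(2),o["opening"],o["gripper_force"],o["tool_pos"])
delta([450,180,250],down(165),"half");
```

```text
[ 0.    0.88 -0.88  2.12  1.13  0.72  1.29] -0.347326320434186 1.407563617485721 [420.92769072 228.41615068  21.02301412]
half [0.0412, -0.0388, -0.229] [-0.0004, 0.0042, 1.6332]
```

The fingers closed fully, so the grasp missed. I'll back up and look.

Request:
jog_arm(plan=[[0, 0, 0, 0, 0, 0, 0], [0, 0, 0, 0, 0, 0, 0], [0, 0, 0, 0, 0, 0, 0], [0, 0, 0, -0.04, 0, 0, 0], [0, 0, 0, -0.09, 0, 0, 0], [0, 0, 0, -0.14, 0, 0, 0], [0, 0, 0, -0.14, 0, 0, 0]])

```text
clock: 10.05
tool_pos: [422.6, 231.3, 165.9]
orientation: [-0.633, 0.774, -0.001, 0.006]
contact_force: [0.5, 0.4, -0.2]
opening: 42.6
gripper_force: 0.0
```

Run:
```python
from h import *
o=readout.get_obs(); print(o["tool_pos"],o["orientation"])
i=eyes.camera_info("wrist"); im=eyes.capture("wrist"); s=eyes.capture("scene")
import pickle; pickle.dump((o,i,im),open("w6.pkl","wb"))
b=cv2.resize(s[190:310,145:265,::-1],(420,420),interpolation=cv2.INTER_CUBIC)
cv2.imwrite("pics/w6.png",cv2.resize(np.hstack([im[:,80:460,::-1],b]),(800,420)))
print(proj(i,[[418.8,220.5,12],[420,227,44]]))
```

```text
[422.56587311 231.30907396 165.93046355] [-6.33330689e-01  7.73854055e-01 -6.71581225e-04  6.45670279e-03]
[[284.69034063 179.94336655]
 [284.74783634 192.50170019]]
```

View pics/w6.png

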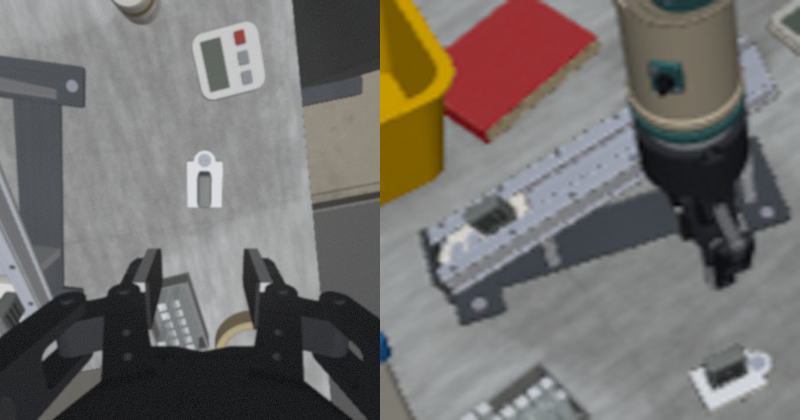

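The picture shows the long cartridge home against the stop. Short B is still upright at wrist (285,182). I'll re-measure it.

Run:
```python
from h import *
import pickle
o,i,im=pickle.load(open("w6.pkl","rb"))
c,ax=cart(i,im,(285,182),65,half=45,thr=145)
M=R.from_quat(o["orientation"]).as_matrix(); 
print("fin in tool", M.T@(np.r_[c-6.5*ax,44]-o["tool_pos"]))
T=np.eye(4);T[:3,:3]=M;T[:3,3]=o["tool_pos"]; print((np.linalg.inv(T)@i["pose"]).round(3).tolist())
g=cv2.cvtColor(im,cv2.COLOR_RGB2GRAY); print([g[r,262:308].tolist() for r in (185,195)])
print(readout.get_obs()["tool_pos"], readout.get_obs()["joint_positions"].round(2))
```

```text
area px 4000 centre [413.  225.7] size [103.5  85.7] widths 75.35804701820598 82.82549842308254 heading 80.8
fin in tool [ 15.01470626   9.11856257 121.71939753]
[[0.0, -0.96, -0.281, 72.103], [1.0, 0.0, -0.0, 0.18], [0.0, -0.281, 0.96, -166.254], [0.0, 0.0, 0.0, 1.0]]
[[148, 146, 142, 148, 168, 197, 215, 219, 221, 220, 220, 219, 222, 218, 192, 147, 113, 117, 128, 128, 133, 136, 137, 134, 139, 139, 138, 126, 131, 171, 212, 219, 222, 220, 221, 220, 220, 221, 218, 202, 175, 155, 147, 150, 147, 145], [154, 157, 153, 152, 164, 190, 214, 218, 221, 220, 220, 221, 222, 217, 192, 145, 116, 119, 129, 135, 134, 137, 137, 139, 140, 138, 134, 125, 131, 169, 210, 220, 219, 220, 219, 220, 219, 220, 218, 190, 161, 145, 144, 145, 144, 149]]
[420.82404469 228.02405332 161.40760781] [ 0.15  0.68 -1.11  2.02  0.78  0.94  1.57]
```

Run:
```python
from h import *
import pickle
o,i,im=pickle.load(open("w6.pkl","rb"))
for t in (180,195): c,ax=cart(i,im,(285,182),65,half=45,thr=t)
o=readout.get_obs(); M=R.from_quat(o["orientation"]).as_matrix(); 
f=c-6.5*ax; print("fin",f,"in tool", M.T@(np.r_[f,44]-o["tool_pos"]))
i=eyes.camera_info("scene"); s=eyes.capture("scene"); print(c); 
for t in (150,170): cart(i,s,proj(i,[np.r_[c,12]])[0],65,half=20,thr=t)
```

```text
area px 1284 centre [419.  220.4] size [63.2 38.8] widths 38.65655270166849 12.925169438483636 heading -102.3
area px 1080 centre [419.  219.8] size [62.  38.4] widths 36.3826295988938 14.05357628341153 heading -102.3
fin [420.41379964 226.16534185] in tool [  2.19102401   0.55265949 117.40129243]
[419.03457642 219.81335449]
area px 167 centre [415.7 224. ] size [64.7 42. ] widths 41.980564189994766 19.143633117075296 heading -103.0
area px 139 centre [417.1 224.2] size [63.5 38. ] widths 37.75635778755168 10.386914943231204 heading -102.2
```

Run:
```python
from h import *
delta([420.3,226.4,17],down(258)); print(readout.get_obs()["joint_positions"].round(2))
```

```text
[0.001, 0.0, 0.1432] [-0.0025, 0.0007, 0.01]
[ 0.15  0.69 -1.11  2.02  0.78  0.94  1.57]
```

Request:
jog_arm(plan=[[0, 0.001, 0, 0.04, 0, 0, 0.01], [0, 0.001, 0, 0.08, 0, 0, 0.01], [0, 0.001, 0, 0.11, 0, 0, 0.01], [0, 0.001, 0, 0.13, 0, 0, 0.01], [0, 0.001, 0, 0.143, 0, 0, 0.01], [0, 0.001, 0, 0.143, 0, 0, 0.01], [0, 0.001, 0, 0.143, 0, 0, 0.01]])

```text
clock: 10.9
tool_pos: [419.3, 227.1, 16.7]
orientation: [-0.63, 0.777, 0.0, 0.0]
contact_force: [-0.9, -0.9, -0.3]
opening: 43.1
gripper_force: 0.0
```

Run:
```python
from h import *
o=readout.get_obs(); print(o["tool_pos"],o["contact_force"],o["opening"]); delta([420.3,226.4,17],down(258)); print(R.from_quat(o["orientation"]).as_matrix()[:,2])
```

```text
[419.25713702 227.11438714  16.68030039] [-0.88626082 -0.8925243  -0.32943973] 43.1075487701853
 [0.0005, -0.0012, -0.0003] [-0.0, 0.0004, 0.0013]
[ 1.04170424e-04  4.28122067e-04 -9.99999903e-01]
```

Request:
jog_arm(plan=[[-1, 0, 0, 0, 0, 0, 0], [-1, 0, 0, 0, 0, 0, 0], [-1, 0, 0, 0, 0, 0, 0], [-1, 0, 0, 0, 0, 0, 0]], grip_force=30)

```text
clock: 11.3
tool_pos: [420.8, 227.4, 18.0]
orientation: [-0.629, 0.777, -0.0, 0.002]
contact_force: [0.7, -0.5, 2.4]
opening: 12.7
gripper_force: 30.4
```

Request:
jog_arm(plan=[[-1, 0, 0, 0, 0, 0, 0], [-1, 0, 0, 0, 0, 0, 0], [-1, 0, 0, -0.02, 0, 0, 0], [-1, 0, 0, -0.06, 0, 0, 0], [-1, 0, 0, -0.11, 0, 0, 0], [-1, 0, 0, -0.16, 0, 0, 0], [-1, 0, 0, -0.21, 0, 0, 0], [-1, 0, 0, -0.24, 0, 0, 0], [-1, 0, 0, -0.24, 0, 0, 0]])

```text
clock: 12.2
tool_pos: [421.1, 228.9, 261.1]
orientation: [-0.629, 0.777, -0.001, 0.005]
contact_force: [0.0, 0.2, -1.5]
opening: 12.4
gripper_force: 30.0
```

Run:
```python
from h import *
o=readout.get_obs(); print(o["joint_positions"].round(2))
delta([500,120,290],down(165),"half")
```

```text
[ 0.24  0.54 -1.19  1.9   0.58  1.09  1.75]
half [0.09, -0.1, -0.0288] [-0.0007, 0.0111, 1.6232]
```

Request:
jog_arm(plan=[[-1, 0.09, -0.1, -0.03, 0, 0.01, 1.62], [-1, 0.09, -0.1, -0.03, 0, 0.01, 1.62], [-1, 0.09, -0.1, -0.03, 0, 0.01, 1.62], [-1, 0.09, -0.1, -0.03, 0, 0.01, 1.62], [-1, 0.09, -0.1, -0.03, 0, 0.01, 1.62], [-1, 0.09, -0.1, -0.03, 0, 0.01, 1.62], [-1, 0.09, -0.1, -0.03, 0, 0.01, 1.62], [-1, 0.09, -0.1, -0.03, 0, 0.01, 1.62], [-1, 0.09, -0.1, -0.03, 0, 0.01, 1.62], [-1, 0.09, -0.1, -0.03, 0, 0.01, 1.62], [-1, 0.09, -0.1, -0.03, 0, 0.01, 1.62], [-1, 0.09, -0.1, -0.03, 0, 0.01, 1.62], [-1, 0.09, -0.1, -0.03, 0, 0.01, 1.62]])

```text
clock: 13.5
tool_pos: [498.1, 118.0, 286.4]
orientation: [0.127, 0.992, -0.003, -0.003]
contact_force: [0.3, -0.2, -1.2]
opening: 12.2
gripper_force: 30.0
```

Run:
```python
from h import *
o=readout.get_obs(); print(o["joint_positions"].round(2))
delta(rail([-12,0,100]),railR(YAW),"pre")
```

```text
[ 0.24  0.43 -0.76  1.77  0.33  1.09  0.68]
pre [-0.0829, 0.0464, 0.0544] [0.3353, -0.3188, 1.6229]
```

Request:
jog_arm(plan=[[-1, -0.083, 0.046, 0.054, 0.335, -0.319, 1.623], [-1, -0.083, 0.046, 0.054, 0.335, -0.319, 1.623], [-1, -0.083, 0.046, 0.054, 0.335, -0.319, 1.623], [-1, -0.083, 0.046, 0.054, 0.335, -0.319, 1.623], [-1, -0.083, 0.046, 0.054, 0.335, -0.319, 1.623], [-1, -0.083, 0.046, 0.054, 0.335, -0.319, 1.623], [-1, -0.083, 0.046, 0.054, 0.335, -0.319, 1.623], [-1, -0.083, 0.046, 0.054, 0.335, -0.319, 1.623], [-1, -0.083, 0.046, 0.054, 0.335, -0.319, 1.623], [-1, -0.083, 0.046, 0.054, 0.335, -0.319, 1.623], [-1, -0.083, 0.046, 0.054, 0.335, -0.319, 1.623], [-1, -0.083, 0.046, 0.054, 0.335, -0.319, 1.623], [-1, -0.083, 0.046, 0.054, 0.335, -0.319, 1.623], [-1, -0.083, 0.046, 0.054, 0.335, -0.319, 1.623], [-1, -0.083, 0.046, 0.054, 0.335, -0.319, 1.623]])

```text
clock: 15.0
tool_pos: [590.3, 141.0, 233.1]
orientation: [0.797, 0.567, -0.168, 0.121]
contact_force: [-0.4, 0.4, -0.3]
opening: 12.3
gripper_force: 30.1
```

Run:
```python
from h import *
o=readout.get_obs(); print(o["joint_positions"].round(2))
delta(rail([-18,0,19]),railR(YAW),"place")
i=eyes.camera_info("wrist"); im=eyes.capture("wrist"); g=cv2.cvtColor(im,cv2.COLOR_RGB2GRAY); cv2.imwrite("pics/w7.png",im[:,:,::-1])
for r in (170,190,200): print(g[r,220:345:2].tolist())
```

```text
[-0.38  0.71 -0.14  1.36  0.37  1.4  -0.96]
place [-0.0049, -0.0009, 0.0824] [0.0004, -0.0018, -0.0022]
[140, 138, 137, 138, 134, 132, 130, 130, 133, 134, 134, 135, 149, 165, 138, 112, 154, 158, 158, 161, 157, 156, 157, 161, 161, 162, 160, 159, 161, 159, 159, 153, 154, 161, 160, 155, 159, 159, 162, 164, 160, 159, 161, 159, 159, 143, 146, 163, 145, 147, 150, 146, 145, 144, 147, 146, 158, 163, 161, 157, 153, 153, 153]
[104, 113, 132, 138, 139, 142, 148, 151, 153, 159, 162, 163, 158, 161, 153, 117, 142, 157, 156, 158, 159, 153, 151, 183, 208, 207, 202, 182, 162, 158, 161, 158, 160, 159, 159, 187, 207, 206, 192, 158, 157, 158, 156, 157, 158, 140, 157, 160, 148, 155, 154, 154, 156, 160, 157, 155, 152, 145, 145, 143, 147, 151, 159]
[99, 98, 96, 95, 124, 150, 153, 156, 155, 151, 153, 153, 150, 161, 154, 122, 107, 107, 111, 110, 113, 166, 209, 206, 203, 170, 156, 158, 156, 163, 159, 158, 160, 160, 159, 158, 165, 191, 206, 207, 181, 121, 120, 118, 120, 121, 126, 152, 140, 149, 157, 152, 152, 156, 159, 159, 159, 153, 150, 145, 149, 145, 153]
```

Request:
jog_arm(plan=[[-1, -0.005, -0.001, 0.04, 0, 0, 0], [-1, -0.005, -0.001, 0.065, 0, 0, 0], [-1, -0.005, -0.001, 0.076, 0, 0, 0], [-1, -0.005, -0.001, 0.081, 0, 0, 0], [-1, -0.005, -0.001, 0.083, 0, 0, 0], [-1, -0.005, -0.001, 0.083, 0, 0, 0], [-0.3, -0.005, -0.001, 0.083, 0, 0, 0], [-0.3, -0.005, -0.001, 0.083, 0, 0, 0], [-0.3, -0.005, -0.001, 0.083, 0, 0, 0], [-0.3, -0.005, -0.001, 0.083, 0, 0, 0], [-0.3, -0.005, -0.001, 0.06, 0, 0, 0], [-0.3, -0.005, -0.001, 0.01, 0, 0, 0], [-0.3, -0.005, -0.001, -0.03, 0, 0, 0], [-0.3, -0.005, -0.001, -0.06, 0, 0, 0], [-0.3, -0.005, -0.001, -0.06, 0, 0, 0], [-0.3, -0.005, -0.001, -0.06, 0, 0, 0]])

```text
clock: 16.65
tool_pos: [596.0, 160.6, 290.0]
orientation: [0.797, 0.567, -0.168, 0.121]
contact_force: [-0.8, -0.4, 0.1]
opening: 30.2
gripper_force: 0.0
```

Run:
```python
from h import *
o=readout.get_obs(); print(o["joint_positions"].round(2))
i=eyes.camera_info("scene"); s=eyes.capture("scene"); cv2.imwrite("pics/s8.png",s[:,:,::-1])
# dark fin runs along rail at fin-top height 44: sample profile of gray along centreline (x from bay frame)
g=cv2.GaussianBlur(cv2.cvtColor(s,cv2.COLOR_RGB2GRAY),(3,3),0)
X=np.arange(-50,275,5); P=proj(i,[rail([x,0,42]) for x in X]); 
print([(int(x),int(g[int(round(v)),int(round(u))])) for x,(u,v) in zip(X,P)])
c,ax=cart(i,s,(337,229),65,half=22,thr=150); cart(i,s,(337,229),65,half=22,thr=165); f=c-6.5*ax; h=np.degrees(np.arctan2(ax[1],ax[0])); print(f)
delta([f[0],f[1],290],down(h))
```

```text
[-0.41  0.69 -0.15  1.25  0.36  1.54 -0.94]
[(-50, 136), (-45, 136), (-40, 135), (-35, 141), (-30, 145), (-25, 145), (-20, 145), (-15, 144), (-10, 145), (-5, 143), (0, 143), (5, 141), (10, 145), (15, 147), (20, 147), (25, 142), (30, 146), (35, 149), (40, 148), (45, 141), (50, 141), (55, 159), (60, 159), (65, 159), (70, 147), (75, 154), (80, 162), (85, 160), (90, 161), (95, 161), (100, 160), (105, 160), (110, 158), (115, 159), (120, 160), (125, 144), (130, 108), (135, 113), (140, 107), (145, 114), (150, 116), (155, 115), (160, 123), (165, 150), (170, 158), (175, 160), (180, 158), (185, 144), (190, 131), (195, 133), (200, 120), (205, 120), (210, 117), (215, 114), (220, 111), (225, 126), (230, 151), (235, 159), (240, 156), (245, 143), (250, 147), (255, 156), (260, 140), (265, 85), (270, 117)]
area px 1086 centre [ 428.9 -155. ] size [142.8 182.2] widths 60.96341663273961 75.1289068833812 heading -42.6
area px 113 centre [ 429.9 -157.3] size [40.3 64. ] widths 15.603676792980878 7.651187569440481 heading 157.0
[ 424.09272242 -150.65215445]
 [-0.3197, -0.0598, 0.1412] [0.414, 0.2707, 1.945]
```

Run:
```python
from h import *
delta([436,-160,190],down(156.5))
```

```text
[-0.2835, -0.0455, 0.2346] [-0.312, 0.338, -1.4722]
```

Request:
jog_arm(plan=[[0, -0.284, -0.045, 0.235, -0.312, 0.338, -1.472], [0, -0.284, -0.045, 0.235, -0.312, 0.338, -1.472], [0, -0.284, -0.045, 0.235, -0.312, 0.338, -1.472], [0, -0.284, -0.045, 0.235, -0.312, 0.338, -1.472], [0, -0.284, -0.045, 0.235, -0.312, 0.338, -1.472], [0, -0.284, -0.045, 0.235, -0.312, 0.338, -1.472], [0, -0.284, -0.045, 0.235, -0.312, 0.338, -1.472], [0, -0.284, -0.045, 0.235, -0.312, 0.338, -1.472], [0, -0.284, -0.045, 0.235, -0.312, 0.338, -1.472], [0, -0.284, -0.045, 0.235, -0.312, 0.338, -1.472], [0, -0.284, -0.045, 0.235, -0.312, 0.338, -1.472], [0, -0.284, -0.045, 0.235, -0.312, 0.338, -1.472], [0, -0.284, -0.045, 0.235, -0.312, 0.338, -1.472], [0, -0.284, -0.045, 0.235, -0.312, 0.338, -1.472]])

```text
clock: 18.1
tool_pos: [436.3, -159.6, 189.6]
orientation: [0.204, 0.979, 0.0, 0.0]
contact_force: [0.2, 0.7, 0.0]
opening: 42.8
gripper_force: 0.0
```

Run:
```python
from h import *
o=readout.get_obs(); print(o["tool_pos"],o["joint_positions"].round(2))
i=eyes.camera_info("wrist"); im=eyes.capture("wrist"); cv2.imwrite("pics/w9.png",im[:,:,::-1])
p=proj(i,[[430,-157.3,12]])[0]; print(p)
for t in (145,160,175,190):
    try:
        c,ax=cart(i,im,p,65,half=45,thr=t); f=c-6.5*ax; h=np.degrees(np.arctan2(ax[1],ax[0])); delta([f[0],f[1],17],down(h))
    except Exception as e: print(t,e)
```

```text
[ 436.33017511 -159.58953315  189.64875572] [ 0.72  0.45 -0.6   2.03  0.36  0.77  1.07]
[282.32818677 180.58040126]
area px 1323 centre [ 436.4 -156.6] size [70.5 68.7] widths 1.0071506224212499 9.804871076232303 heading 62.9
 [0.0017, -0.0041, 0.1728] [0.0009, -0.0004, 1.6331]
area px 958 centre [ 431.3 -161. ] size [38.  63.2] widths 36.68947523172028 10.473838685658848 heading 155.5
 [-0.0022, -0.0037, 0.1728] [0.0008, 0.0003, 0.0179]
area px 783 centre [ 431.4 -161.1] size [37.3 61.3] widths 36.68859926938876 10.47624424424248 heading 154.1
 [-0.0023, -0.004, 0.1728] [0.0008, 0.0003, 0.0424]
area px 85 centre [ 447.2 -153.3] size [ 6.4 37.2] widths 5.076690032085935 5.677183403466188 heading -26.1
 [-0.0008, 0.0101, 0.1728] [-0.0004, 0.0012, -3.0957]
```

Request:
jog_arm(plan=[[0, -0.002, -0.0037, 0.04, 0.001, 0, 0.02], [0, -0.002, -0.0037, 0.08, 0.001, 0, 0.02], [0, -0.002, -0.0037, 0.12, 0.001, 0, 0.02], [0, -0.002, -0.0037, 0.15, 0.001, 0, 0.02], [0, -0.002, -0.0037, 0.166, 0.001, 0, 0.02], [0, -0.002, -0.0037, 0.172, 0.001, 0, 0.02], [0, -0.002, -0.0037, 0.172, 0.001, 0, 0.02], [0, -0.002, -0.0037, 0.172, 0.001, 0, 0.02], [-1, -0.002, -0.0037, 0.172, 0.001, 0, 0.02], [-1, -0.002, -0.0037, 0.172, 0.001, 0, 0.02], [-1, -0.002, -0.0037, 0.172, 0.001, 0, 0.02], [-1, -0.002, -0.0037, 0.172, 0.001, 0, 0.02], [-1, -0.002, -0.0037, 0.172, 0.001, 0, 0.02], [-1, -0.002, -0.0037, 0.172, 0.001, 0, 0.02]], grip_force=30)

```text
clock: 19.55
tool_pos: [438.5, -163.9, 18.6]
orientation: [0.213, 0.977, 0.0, 0.001]
contact_force: [-0.1, 1.0, 7.2]
opening: 12.2
gripper_force: 29.6
```

Held. I'll lift it and compute the carry.

Request:
jog_arm(plan=[[-1, 0, 0, -0.02, 0, 0, 0], [-1, 0, 0, -0.06, 0, 0, 0], [-1, 0, 0, -0.11, 0, 0, 0], [-1, 0, 0, -0.16, 0, 0, 0], [-1, 0, 0, -0.21, 0, 0, 0], [-1, 0, 0, -0.26, 0, 0, 0], [-1, 0, 0, -0.27, 0, 0, 0], [-1, 0, 0, -0.27, 0, 0, 0]])

```text
clock: 20.35
tool_pos: [438.0, -164.8, 289.5]
orientation: [0.214, 0.977, -0.001, 0.002]
contact_force: [-0.9, 0.0, -0.9]
opening: 12.2
gripper_force: 29.3
```

Run:
```python
from h import *
o=readout.get_obs(); print(o["joint_positions"].round(2),o["opening"])
delta(rail([-14,0,100]),railR(YAW),"pre")
```

```text
[ 0.82  0.33 -0.69  1.88  0.25  1.02  1.16] 12.188609250943454
pre [-0.0095, 0.3401, 0.0574] [0.3108, -0.336, 1.447]
```

Request:
jog_arm(plan=[[-1, -0.005, 0.045, 0, 0.031, -0.034, 0.145], [-1, -0.005, 0.09, 0, 0.062, -0.067, 0.29], [-1, -0.01, 0.34, 0.04, 0.311, -0.336, 1.447], [-1, -0.01, 0.34, 0.04, 0.311, -0.336, 1.447], [-1, -0.01, 0.34, 0.04, 0.311, -0.336, 1.447], [-1, -0.01, 0.34, 0.04, 0.311, -0.336, 1.447], [-1, -0.01, 0.34, 0.04, 0.311, -0.336, 1.447], [-1, -0.01, 0.34, 0.057, 0.311, -0.336, 1.447], [-1, -0.01, 0.34, 0.057, 0.311, -0.336, 1.447], [-1, -0.01, 0.34, 0.057, 0.311, -0.336, 1.447], [-1, -0.01, 0.34, 0.057, 0.311, -0.336, 1.447], [-1, -0.01, 0.34, 0.057, 0.311, -0.336, 1.447], [-1, -0.01, 0.34, 0.057, 0.311, -0.336, 1.447], [-1, -0.01, 0.34, 0.057, 0.311, -0.336, 1.447], [-1, -0.01, 0.34, 0.057, 0.311, -0.336, 1.447]])

```text
clock: 21.85
tool_pos: [587.7, 140.1, 230.4]
orientation: [0.795, 0.569, -0.171, 0.119]
contact_force: [-0.1, 0.6, -0.0]
opening: 12.5
gripper_force: 29.4
```

Run:
```python
from h import *
o=readout.get_obs(); print(o["joint_positions"].round(2))
delta(rail([-18,0,19]),railR(YAW),"place")
i=eyes.camera_info("wrist"); im=eyes.capture("wrist"); g=cv2.cvtColor(im,cv2.COLOR_RGB2GRAY); cv2.imwrite("pics/w10.png",im[:,:,::-1])
for r in (170,190,215): print(g[r,240:325:2].tolist())
```

```text
[-0.33  0.72 -0.24  1.37  0.42  1.42 -1.01]
place [-0.0043, 0.0016, 0.0793] [-0.004, 0.0001, 0.0039]
[133, 136, 132, 145, 160, 152, 115, 143, 158, 159, 157, 160, 160, 157, 159, 161, 161, 160, 160, 160, 162, 160, 157, 156, 156, 158, 156, 157, 159, 160, 164, 164, 161, 162, 160, 155, 156, 135, 158, 163, 140, 146, 150]
[157, 159, 162, 161, 165, 159, 123, 127, 158, 155, 157, 156, 156, 175, 205, 207, 203, 177, 163, 161, 163, 162, 162, 162, 165, 162, 162, 187, 207, 209, 186, 151, 161, 158, 154, 158, 153, 137, 162, 154, 144, 155, 155]
[155, 158, 161, 159, 161, 159, 172, 205, 210, 209, 208, 208, 206, 208, 206, 209, 206, 200, 190, 188, 188, 187, 188, 186, 187, 189, 200, 207, 208, 208, 205, 206, 205, 207, 206, 206, 202, 171, 152, 145, 144, 147, 137]
```

Request:
jog_arm(plan=[[-1, -0.004, 0.001, 0.04, -0.004, 0, 0.004], [-1, -0.004, 0.001, 0.062, -0.004, 0, 0.004], [-1, -0.004, 0.001, 0.073, -0.004, 0, 0.004], [-1, -0.004, 0.001, 0.078, -0.004, 0, 0.004], [-1, -0.004, 0.001, 0.08, -0.004, 0, 0.004], [-1, -0.004, 0.001, 0.08, -0.004, 0, 0.004], [-0.3, -0.004, 0.001, 0.08, -0.004, 0, 0.004], [-0.3, -0.004, 0.001, 0.08, -0.004, 0, 0.004], [-0.3, -0.004, 0.001, 0.08, -0.004, 0, 0.004], [-0.3, -0.004, 0.001, 0.08, -0.004, 0, 0.004], [-0.3, -0.004, 0.001, 0.06, -0.004, 0, 0.004], [-0.3, -0.004, 0.001, 0.01, -0.004, 0, 0.004], [-0.3, -0.004, 0.001, -0.03, -0.004, 0, 0.004], [-0.3, -0.004, 0.001, -0.06, -0.004, 0, 0.004], [-0.3, -0.004, 0.001, -0.06, -0.004, 0, 0.004], [-0.3, -0.004, 0.001, -0.06, -0.004, 0, 0.004]])

```text
clock: 23.5
tool_pos: [596.2, 160.1, 287.8]
orientation: [0.797, 0.568, -0.168, 0.121]
contact_force: [0.4, 0.1, -1.7]
opening: 29.5
gripper_force: 0.0
```

Run:
```python
from h import *
i=eyes.camera_info("scene"); s=eyes.capture("scene"); w=eyes.capture("wrist")
g=cv2.GaussianBlur(cv2.cvtColor(s,cv2.COLOR_RGB2GRAY),(3,3),0)
X=np.arange(40,235,5); P=proj(i,[rail([x,0,42]) for x in X]); 
print([(int(x),int(g[int(round(v)),int(round(u))])) for x,(u,v) in zip(X,P)])
a=cv2.resize(s[120:360,130:450,::-1],(400,300)); b=cv2.resize(s[195:275,150:257,::-1],(400,300),interpolation=cv2.INTER_CUBIC)
d=cv2.resize(w[:,:,::-1],(400,300))
cv2.imwrite("pics/f.png",np.vstack([np.hstack([a,b]),np.hstack([d,np.zeros_like(d)])]))
```

```text
[(40, 148), (45, 140), (50, 141), (55, 158), (60, 154), (65, 118), (70, 107), (75, 110), (80, 108), (85, 111), (90, 109), (95, 115), (100, 155), (105, 160), (110, 158), (115, 159), (120, 160), (125, 143), (130, 108), (135, 113), (140, 108), (145, 114), (150, 117), (155, 116), (160, 123), (165, 150), (170, 157), (175, 159), (180, 158), (185, 143), (190, 130), (195, 134), (200, 120), (205, 120), (210, 117), (215, 115), (220, 111), (225, 126), (230, 150)]
```

View pics/f.png

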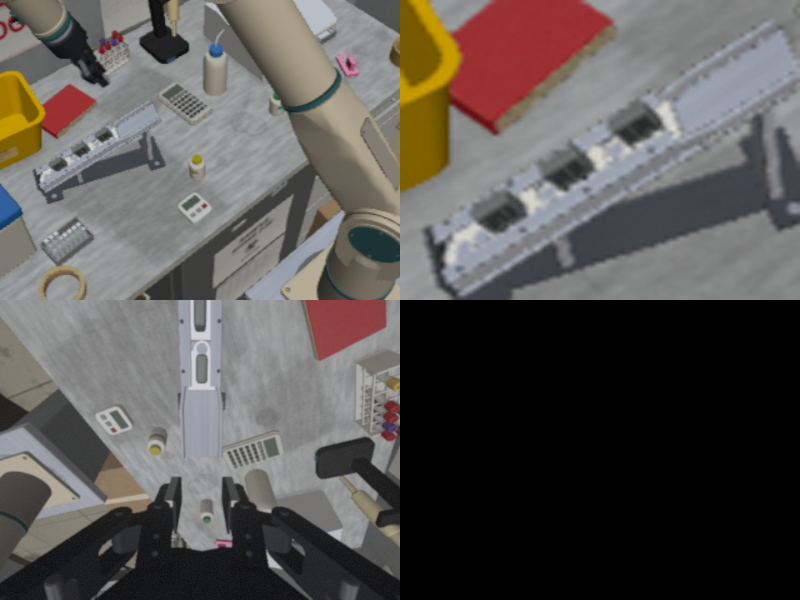

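The final view shows all three cartridges in the tube, fins up and noses downhill. The two shorts' fins are about 65 mm apart, so they are touching. The bystanders are still in place and the gripper is clear.

```bash
python3 -c "
from cell import arm; print(arm.sign_off())"
```

```text
the job is handed in; nothing more can be done
None
```

All three cartridges are loaded and the job is handed in at about 23.6 s on the robot clock: long first, then the two shorts, noses downhill and fins up. The final camera check showed them fully home, and none of the other things looked moved; one grasp on a short cartridge missed and was redone.

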